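# Refit the return spring on a tile press guide rod

## Task

The small green tile press has lost the return spring of one of its two guide rods. Thread the loose blue spring, tail end down, over the bare rod until it sits fully home on its seat, and let go; its inward tail must pass the notch of each of the two brass collars, so whenever it snags, ease off and twist it a little instead of forcing it. Leave the jar, the plaster bell and the spatula where they are.

Things in the scene. Friction and masses are not known exactly. Their poses are not given: they have to be found in the camera images.
- spring_mid (a point): Centre (half-way up) of the loose blue die spring, upright on a round white plaster bat (120 mm across, 12 mm thick). 75 mm long, 34 mm outside diameter, bore 26 mm, about 120 g, practically rigid by hand; z up its axis, foot 37.5 mm below this point, +x towards its tail. Grip it across its diameter at or up to 15 mm above this point: the rod comes up inside it.
- spring_tail (a point): The spring's tail: a stub 4 mm wide (sideways) and 4 mm thick that reaches inward from the bottom coil to 8.7 mm from the spring's axis, 2 to 6 mm above the foot, on the spring's +x side. This point is its middle, 11.6 mm from the axis. The coils are painted yellow on that side.
- rod_seat (a point): The bare guide rod (either of the two may be it): point on its axis on the top face of its round steel seat (38 mm across), 50 mm above the work surface, where the spring's foot must rest. z is up the rod; x is the middle direction of the collar notches (see rod_tip). The rod is 12 mm thick and clears the tail everywhere but at its two collars.
- rod_tip (a point): Tip of the bare rod, 78 mm above its seat. Brass collars, 22 mm in diameter, sit 22 to 32 and 56 to 66 mm above the seat. Each has one notch, 9 mm wide, down to near the core, through its full height. They are clamped at different, unreported angles within 0.8 rad either side of this point's +x: see or feel them. The tail passes within about 0.2 rad of a notch's middle.
- rod_done_seat (a point): The other guide rod, 180 mm from the bare one, which already carries its blue spring (fixed): point on its axis at its seat, 50 mm above the work surface. Between the rods lies the press bed, a block 85 by 60 mm whose top is 40 mm above the work surface; the green base plate is 170 by 270 by 28 mm.
- jar: Bystander: amber glass jar with white cap, 60 mm diameter, 75 mm tall; origin at the centre of its underside.
- bell: Bystander: white plaster bell, 72 mm diameter, 75 mm tall; origin at the centre of its underside.
- spatula: Bystander: spatula lying on the table, about 280 mm long, handle to its -x; origin on its underside.

How it is judged:
On the way:
1. the spring is over the rod and its tail has passed the notch of the upper collar (horizontal distance between spring_mid and rod_seat below 0.006 m and z of spring_mid in the frame of rod_seat below 0.0905 m and angle between spring_mid's own z axis and vertical below 0.15 rad), for 0.05 s.
At the end, for the whole second after the job is handed in: The spring stands upright around the bare rod (axis within 6 mm, tilt under 0.1 rad), tail end down, its foot within 3 mm of the seat, at rest and released; jar, bell and spatula within 30 mm of where they began (horizontal distance between spring_mid and rod_seat below 0.006 m and z of spring_mid in the frame of rod_seat between 0.0335 and 0.0405 m and angle between spring_mid's own z axis and vertical below 0.1 rad and linear speed of spring below 0.02 m/s and contact force between the fingers and spring below 0.1 N and distance of each of jar, bell, spatula from where it was at the start of the episode below 0.03 m); the robot touches nothing.
It fails at once if the spring is forced against the rod, its collars or its seat with more than 40 N (contact force between spring and rod above 40 N).
It fails at once if jar is moved more than 30 mm (distance of jar from where it was at the start of the episode above 0.03 m).
It fails at once if bell is moved more than 30 mm (distance of bell from where it was at the start of the episode above 0.03 m).
It fails at once if spatula is moved more than 30 mm (distance of spatula from where it was at the start of the episode above 0.03 m).
It also fails if it takes over 61 s, if anything falls off the work surface, if the arm or the gripper's body presses on something with over 40 N, if the wrist force passes 120 N, or if a joint passes its speed limit or range.

## Robot

A 6-joint arm with a two-finger parallel gripper is mounted at the origin on the work surface. World frame = base frame: x ahead of the robot, y to its left, z up, the work surface at z = 0. Lengths are in m, angles in rad, forces in N, time in s.
With the tool pointing down it reaches from about 0.35 to 0.975 m from the base axis. Payload 7.1 kg.
Tool frame: the origin (TCP) lies at the very end of the fingers, on their centre line; the grasp point (between the pads) lies 19 mm behind it (env.pinch_z is the distance from the TCP to the grasp point, in m); z points along the fingers, y is the direction in which the jaws open and shut (so a half turn about z gives the same grasp; the last joint's range is limited). The gripper opens to 88 mm and grips with 3 to 60 N. Pads are 20 mm wide; open, the fingers measure 115 mm over their backs; the gripper's body (75 mm by 178 mm) begins 61 mm behind the grasp point.
Start: joints at [-1.314, 0.423, 1.63, -0, 1.089, -0.019], TCP at [0.17, -0.601, 0.223] pointing down, gripper open.
Joint ranges: [-3, 3], [-0.9, 2.11], [0.09, 2.58], [-1.31, 4.45], [0.11, 2.69], [-2.54, 2.54]. Speed limits (rad/s): [2.39, 2.39, 3.01, 3.14, 3.14, 3.14].

## Interface

Orientations are given as a unit quaternion [x, y, z, w].
In Python, from plant import env gives the robot as it stands.
- The arm moves only by the tool jog_arm, never from a script. Its arguments are lists of equal length, an entry for each row: "offset": the shift along the tool's x, y, z in mm, a list of three; "turn": the turn about the tool's z in rad; "jaw": the closure in counts, from 0 (fully open) to 255 (shut). In form: {"offset": [[tx, ty, tz], ...], "turn": [turn, ...], "jaw": [jaw, ...]}. A call has exactly 10 rows; each row shifts and turns the commanded pose from where the row before left it, along the tool's axes as they then stand; what a row does not reach is not made up. A row lasts 1/10 s, in which the tool goes at most 50 mm and 8.59 degrees, less where a joint would pass 70% of its speed; a pose out of reach is approached as far as the arm can. A call is refused whole if a number of a shift passes 50 or a number of a turn 0.15, either way. A call with a gripper value outside its range is refused whole. The fingers move at their own pace and stop on an object; "newtons" is the grip in N (left out, the last holds). Time passes only in rows, so rows that do not move let the fingers close, or fill a call up. It gives the time, the measured TCP pose, the force and the opening at its end, in the units of the state.
- env.state(): the state, without advancing time (a new reading comes with each control period).
- env.grab_frame(name): name is "scene" or "top" or "wrist"; returns (picture, depth): 400x640x3 uint8, red, green, blue; 400x640 float32, m along the optical axis (not along the pixel's ray), 0 where there is no reading.
- env.camera_info(name): a dict with "fx", "fy", "cx", "cy" (pixels), "k1" (the pictures are not rectified: a ray, as slopes to the right and down, at radius r is drawn at 1 + k1 r^2 times it, then the intrinsics apply), "R" (3x3) and "t" (3): a world point X has camera coordinates R X + t. Camera axes: x right, y down, z forward; pixel columns grow to the right and rows downward; lengths in m; the calibration is good to about 2 mm. A picture is of the moment at which its call begins: read the wrist's pose just before it. camera_info takes no time and is no camera call; for the wrist camera it gives the pose at the moment of the call.
- env.close_job(): hands the job in, once; it reports no verdict.
Trained networks look in the newest picture that a camera, given by its name, has taken for a name from the list of things; names that differ only in an ending like _2 or _b are one class to them, and where a whole thing is asked for, a point or a joint stands for the part that bears it (a point fixed in the world has none). Each returns a list of dicts, best first, with "p" (0 to 1); they miss things now and then, are a little off and sometimes report something else, mostly with a low value. They report only what shows in the picture. A call takes as long as a camera call.
- env.silhouettes(camera, label): "pixels" (400x640 bool, what is visible of it) and "bbox" ([left, top, width, height] in pixels, round what is visible of it).
- env.pinpoint(camera, label): "uv" ([column, row] in pixels: a listed point, or the origin of a listed thing).
The state is a dict: "time_s": time; "joint_positions": joint angles; "qd": joint speeds; "effort": joint torques, N m; "tcp_pos": TCP position; "tcp_rot": TCP orientation; "contact_force": force on the tool from outside, world axes, zero at the start; "moment": the same for the moment, N m; "finger_gap": finger opening in m.
Only numpy, scipy, OpenCV 4.12 (cv2) and the standard library are available. Lean on these libraries where they do the work, as an engineer would, in place of code of your own. Each camera call takes 0.05 s, during which the arm holds its last target.

## Working session

There is one attempt and no reset: what is moved stays moved. The work goes in short steps, Python scripts to look and compute and a tool call to move; the robot and the scene stay as the last step left them, time stands still between calls to the robot, and variables do not carry over. Pictures are saved under pics/ and viewed, and the job is handed in when it is done.

Besides the shell and the picture viewer there is one more tool, called after "Call:" by a JSON object that holds its "method" and its "body". jog_arm: Moves the arm, as the interface text tells. Its arguments: {"type":"object","properties":{"offset":{"type":"array"},"turn":{"type":"array"},"jaw":{"type":"array"},"newtons":{"type":"number"}},"required":["offset","turn","jaw"]}

```bash
ls; mkdir -p pics; cat > h.py <<'E'
import numpy as np,cv2
from plant import env
def save(n,im): cv2.imwrite('pics/'+n,cv2.cvtColor(im,cv2.COLOR_RGB2BGR))
def und(ci,u,v):
    x=(u-ci['cx'])/ci['fx'];y=(v-ci['cy'])/ci['fy'];a,b=x,y
    for _ in range(30):
        s=1+ci['k1']*(a*a+b*b);a,b=x/s,y/s
    return np.array([a,b,1.])
def atz(ci,uv,z):
    R=np.array(ci['R']);t=np.array(ci['t']);c=-R.T@t;d=R.T@und(ci,*uv)
    return c+d*(z-c[2])/d[2]
def proj(ci,X):
    p=np.array(ci['R'])@np.array(X)+np.array(ci['t']);x,y=p[0]/p[2],p[1]/p[2];s=1+ci['k1']*(x*x+y*y)
    return np.array([ci['cx']+ci['fx']*x*s,ci['cy']+ci['fy']*y*s])
E
python3 - <<'E'
from h import *
np.set_printoptions(precision=4,suppress=True)
for n in ['scene','top','wrist']:
    im,d=env.grab_frame(n);save(n+'0.png',im);np.save('pics/'+n+'0_d.npy',d)
    print(n,env.camera_info(n))
Z={'spring_mid':.0495,'spring_tail':.016,'rod_seat':.05,'rod_tip':.128,'rod_done_seat':.05,'jar':0,'bell':0,'spatula':0}
for n in ['top','scene']:
    ci=env.camera_info(n)
    for k,z in Z.items():
        for r in env.pinpoint(n,k)[:3]: print(n,k,r['p'],r['uv'],atz(ci,r['uv'],z))
print(env.state())
E
```

```text
pics
scene {'fx': 464.9219715622523, 'fy': 464.9219715622523, 'cx': 318.3691379140836, 'cy': 198.42045958855164, 'k1': -0.10596311216273258, 'R': array([[-0.813 ,  0.5821,  0.0116],
       [ 0.3455,  0.4983, -0.7952],
       [-0.4687, -0.6425, -0.6062]]), 't': array([ 0.4774, -0.154 ,  1.406 ])}
top {'fx': 411.7349729992309, 'fy': 411.7349729992309, 'cx': 322.6495747671263, 'cy': 197.75010238709797, 'k1': -0.0017555311757512845, 'R': array([[-0.0209, -0.9995,  0.0243],
       [-0.9854,  0.0165, -0.1696],
       [ 0.1691, -0.0275, -0.9852]]), 't': array([0.0326, 0.6406, 0.8903])}
wrist {'fx': 285.2242417124503, 'fy': 285.2242417124503, 'cx': 316.760328528314, 'cy': 198.63229303784138, 'k1': -0.02889336768951642, 'R': array([[ 0.2728, -0.9621, -0.0007],
       [-0.9228, -0.2618,  0.2828],
       [-0.2723, -0.0765, -0.9592]]), 't': array([-0.6246, -0.0344,  0.3906])}
top spring_mid 0.88 [437.8, 264.6] [ 0.4844 -0.2366  0.0495]
top spring_mid 0.54 [337.2, 223.7] [ 0.5813 -0.0116  0.0495]
top spring_tail 0.68 [430.4, 265.3] [ 0.4832 -0.2292  0.016 ]
top rod_seat 0.87 [257.3, 227.6] [0.575
[... 783 characters left out ...]
seat 0.62 [300.6, 148.4] [ 0.4857 -0.2278  0.05  ]
scene jar 0.63 [243.7, 197.9] [ 0.6969 -0.1768  0.    ]
scene bell 0.7 [268.5, 272.5] [0.779  0.0855 0.    ]
scene spatula 0.67 [465.5, 295.1] [0.4825 0.3731 0.    ]
{'time_s': 0.95, 'joint_positions': array([-1.314 ,  0.4231,  1.6299, -0.    ,  1.0886, -0.019 ]), 'qd': array([ 0.0011,  0.0006, -0.0019,  0.0005, -0.0002,  0.0009]), 'effort': array([  0.0022, -54.4573, -27.4049,   0.0646,   0.0167,   0.    ]), 'tcp_pos': array([ 0.1702, -0.6014,  0.2227]), 'tcp_rot': array([ 0.9905,  0.1375, -0.    , -0.    ]), 'contact_force': array([-1.0027, -0.677 ,  0.6717]), 'moment': array([-0.0068, -0.0376,  0.031 ]), 'finger_gap': 0.08828003691352547}
```

```bash
python3 - <<'E'
import cv2
t=cv2.imread('pics/top0.png');s=cv2.imread('pics/scene0.png')
cv2.imwrite('pics/topz.png',cv2.resize(t[120:320,140:480],(800,470),interpolation=cv2.INTER_CUBIC))
cv2.imwrite('pics/scz.png',cv2.resize(s[100:320,220:500],(760,597),interpolation=cv2.INTER_CUBIC))
E
```

```text
(no output)
```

View pics/topz.png

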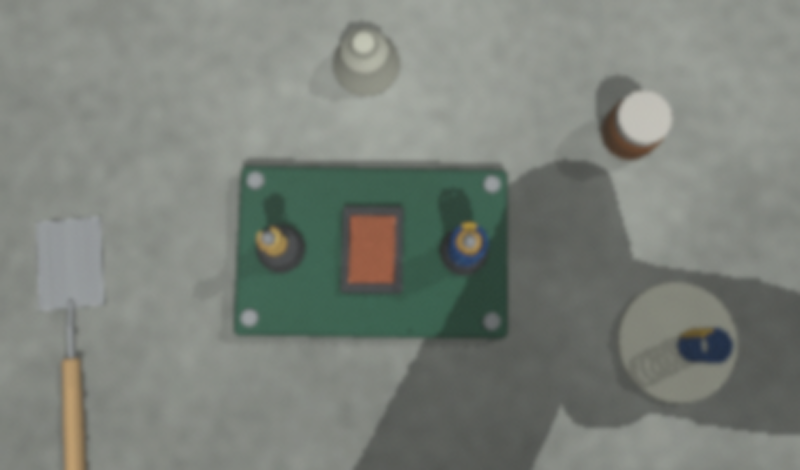

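View pics/scz.png

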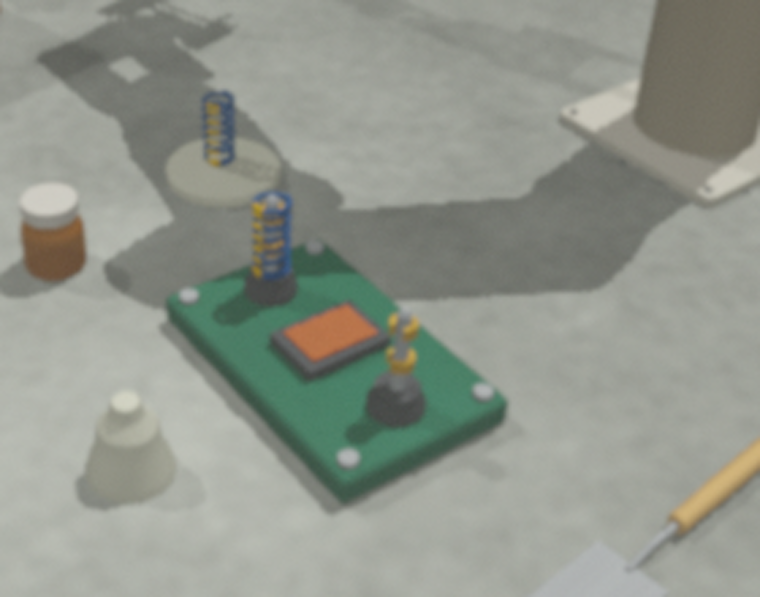

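View pics/wrist0.png

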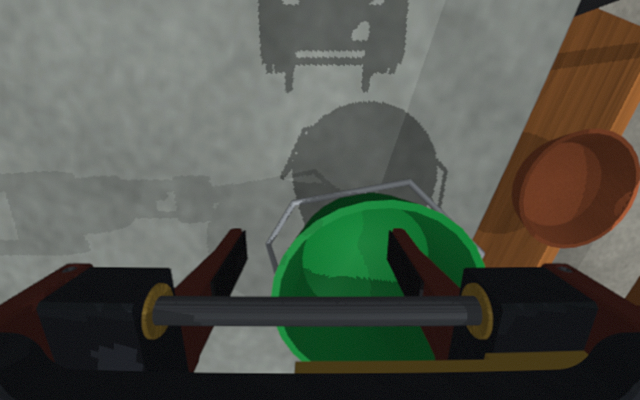

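```bash
cat >> h.py <<'E'
from scipy.spatial.transform import Rotation as Ro
def tool():
    s=env.state();return np.array(s['tcp_pos']),Ro.from_quat(s['tcp_rot']).as_matrix(),s
def totool(X):
    p,R,s=tool();return R.T@(np.array(X)-p)
E
python3 - <<'E'
from h import *
np.set_printoptions(precision=4,suppress=True)
ci=env.camera_info('wrist');R=ci['R'];c=-R.T@ci['t'];print(c,totool(c));p,T,s=tool();print('axes cam in tool (cols x,y,z)',T.T@R.T)
for n in ['scene','top']:
    ci=env.camera_info(n);print(n,-ci['R'].T@ci['t'])
print(T, totool([.4845,-.237,.12]))
print('spring +yellow', [proj(env.camera_info('top'),[.4845,-.237,z]) for z in(.012,.087)])
E
```

```text
[ 0.2451 -0.5803  0.3845] [ 0.0778  0.0001 -0.1619]
axes cam in tool (cols x,y,z) [[ 0.0005 -0.9592 -0.2828]
 [ 1.      0.0003  0.0006]
 [-0.0005 -0.2828  0.9592]]
scene [1.1003 0.7023 0.7244]
top [0.4814 0.0465 0.9849]
[[ 0.9622  0.2723 -0.    ]
 [ 0.2723 -0.9622  0.    ]
 [-0.     -0.     -1.    ]] [ 0.4016 -0.265   0.1027]
spring +yellow [array([433.1949, 264.6973]), array([443.1794, 264.3729])]
```

Call:
{"method": "jog_arm", "body": {"offset": [[0, 0, -30], [38, -28, -10], [40, -28, 0], [40, -28, 0], [40, -28, 0], [40, -28, 0], [40, -28, 0], [40, -28, 10], [40, -28, 20], [40, -28, 20]], "turn": [0, 0, 0, 0, 0, 0, 0, 0, 0, 0], "jaw": [0, 0, 0, 0, 0, 0, 0, 0, 0, 0]}}

```text
time_s: 1.95
tcp_pos: [0.4442, -0.2639, 0.2149]
tcp_rot: [0.991, 0.137, 0.001, 0.001]
contact_force: [0.3, -0.2, 0.0]
finger_gap: 0.0878
```

```bash
python3 - <<'E'
from h import *
np.set_printoptions(precision=4,suppress=True)
p,T,s=tool();ci=env.camera_info('wrist')
im,d=env.grab_frame('wrist');save('w1.png',im);np.save('pics/w1.npy',d)
Z={'spring_mid':.0495,'spring_tail':.016}
for k,z in Z.items():
  for r in env.pinpoint('wrist',k)[:3]: print(k,r['p'],r['uv'],atz(ci,r['uv'],z))
print(p,s['joint_positions'],s['time_s'])
for z in (.012,.087): print(proj(ci,[.4845,-.237,z]))
E
```

```text
spring_mid 0.61 [306.6, 147.6] [ 0.4815 -0.2418  0.0495]
spring_mid 0.61 [304.3, 134.5] [ 0.4949 -0.2355  0.0495]
spring_tail 0.93 [302.6, 135.2] [ 0.4911 -0.233   0.016 ]
[ 0.4442 -0.2639  0.2149] [-0.5591  0.2738  1.8754 -0.      0.9905  0.7358] 1.95
[304.4841 140.998 ]
[301.5424 147.4992]
```

View pics/w1.png

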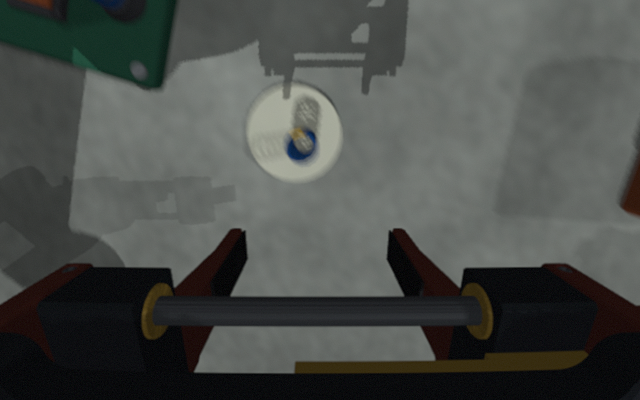

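```bash
python3 - <<'E'
from h import *
im=cv2.imread('pics/w1.png');c=im[90:190,240:350]
cv2.imwrite('pics/w1z.png',cv2.resize(c,(660,600),interpolation=cv2.INTER_CUBIC))
d=np.load('pics/w1.npy')
# bgr colour: yellow & blue masks; depth points
ci=env.camera_info('wrist');R=ci['R'];t=ci['t']
P=[];C=[]
for v in range(110,170):
  for u in range(275,330):
    if d[v,u]>0:
      q=R.T@(und(ci,u,v)*d[v,u]-t);P.append(q);C.append(im[v,u])
P=np.array(P);C=np.array(C).astype(int)
b=(C[:,0]>C[:,2]+25);y=(C[:,2]>C[:,0]+45)
np.set_printoptions(precision=4,suppress=True)
print(b.sum(),P[b].mean(0),P[b].min(0),P[b].max(0));print(y.sum(),P[y].mean(0));print(P[y])
top=P[:,2]>.075;print(top.sum(),P[top].mean(0),P[top].min(0),P[top].max(0))
E
```

```text
321 [ 0.4782 -0.2335  0.0566] [ 0.4666 -0.249   0.0094] [ 0.4975 -0.2155  0.0864]
68 [ 0.4927 -0.2255  0.0417]
[[ 0.4962 -0.2235  0.0115]
 [ 0.4965 -0.2246  0.0113]
 [ 0.4939 -0.2201  0.0101]
 [ 0.4944 -0.2214  0.0116]
 [ 0.4946 -0.2225  0.0102]
 [ 0.495  -0.2238  0.0114]
 [ 0.4954 -0.225   0.0114]
 [ 0.4929 -0.2205  0.0119]
 [ 0.4931 -0.2217  0.011 ]
 [ 0.4934 -0.2228  0.01  ]
 [ 0.4938 -0.2241  0.0108]
 [ 0.4942 -0.2253  0.0107]
 [ 0.4945 -0.2264  0.01  ]
 [ 0.4916 -0.2208  0.0109]
 [ 0.492  -0.222   0.0115]
 [ 0.4922 -0.2231  0.01  ]
 [ 0.4927 -0.2244  0.0116]
 [ 0.493  -0.2256  0.0114]
 [ 0.4933 -0.2268  0.0107]
 [ 0.4949 -0.2287  0.0288]
 [ 0.49   -0.2198  0.01  ]
 [ 0.4903 -0.221   0.0086]
 [ 0.4907 -0.2223  0.0104]
 [ 0.4911 -0.2235  0.0103]
 [ 0.4914 -0.2246  0.0097]
 [ 0.4931 -0.2267  0.0289]
 [ 0.4942 -0.2282  0.0395]
 [ 0.4954 -0.2298  0.0508]
 [ 0.4958 -0.2309  0.053 ]
 [ 0.4888 -0.2201  0.0098]
 [ 0.4892 -0.2214  0.0099]
 [ 0.4895 -0.2226  0.0098]
 [ 0.4904 -0.2241  0.0167]
 [ 0.4925 -0.2263  0.0396]
 [ 0.4947 -0.2285  0.0639]
 [ 0.4951 -0.2295  0.0649]
 [ 0.4953 -0.2305
[... 229 characters left out ...]
0.4954 -0.2304  0.0813]
 [ 0.4957 -0.2315  0.0824]
 [ 0.4961 -0.2324  0.0832]
 [ 0.4865 -0.2208  0.0109]
 [ 0.4905 -0.2243  0.0522]
 [ 0.4934 -0.2269  0.0826]
 [ 0.4936 -0.2278  0.0823]
 [ 0.4942 -0.2289  0.0854]
 [ 0.4942 -0.2298  0.0826]
 [ 0.4946 -0.2308  0.0835]
 [ 0.4948 -0.2317  0.0824]
 [ 0.4851 -0.22    0.012 ]
 [ 0.4912 -0.2248  0.0748]
 [ 0.4923 -0.2263  0.0842]
 [ 0.4926 -0.2272  0.084 ]
 [ 0.4929 -0.2282  0.0844]
 [ 0.4931 -0.2291  0.0835]
 [ 0.4934 -0.2301  0.0838]
 [ 0.4906 -0.2244  0.0816]
 [ 0.4912 -0.2256  0.085 ]
 [ 0.4913 -0.2265  0.0833]
 [ 0.4916 -0.2274  0.0834]
 [ 0.4902 -0.2258  0.0848]]
382 [ 0.4807 -0.2374  0.0834] [ 0.4642 -0.2544  0.0762] [ 0.4974 -0.2215  0.0865]
```

View pics/w1z.png

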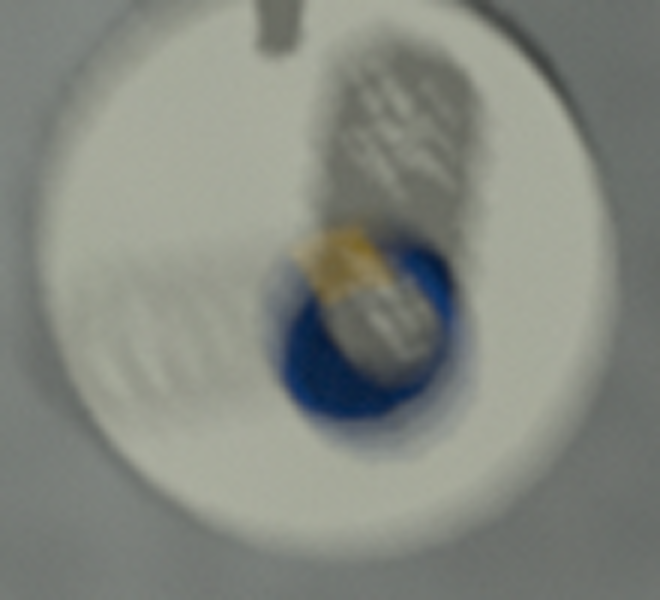

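Call:
{"method": "jog_arm", "body": {"offset": [[43, -15, 0], [0, 0, 10], [0, 0, 20], [0, 0, 20], [0, 0, 20], [0, 0, 20], [0, 0, 0], [0, 0, 0], [0, 0, 0], [0, 0, 0]], "turn": [0, -0.15, -0.15, -0.15, -0.15, -0.15, 0, 0, 0, 0], "jaw": [0, 0, 0, 0, 0, 0, 0, 0, 0, 0]}}

```text
time_s: 3.1
tcp_pos: [0.4807, -0.2399, 0.126]
tcp_rot: [0.872, 0.49, 0.001, 0.001]
contact_force: [0.8, -0.3, -0.1]
finger_gap: 0.0878
```

```bash
python3 - <<'E'
from h import *
np.set_printoptions(precision=4,suppress=True)
p,T,s=tool();ci=env.camera_info('wrist')
im,d=env.grab_frame('wrist');save('w2.png',im)
print(p,T[:,0],s['joint_positions'],s['time_s'])
R=ci['R'];t=ci['t'];P=[];C=[]
for v in range(0,400):
  for u in range(180,460):
    if d[v,u]>0:
      q=R.T@(und(ci,u,v)*d[v,u]-t)
      if .03<q[2]<.1 and abs(q[0]-.482)<.03 and abs(q[1]+.238)<.03: P.append(q);C.append(im[v,u])
P=np.array(P);C=np.array(C).astype(int)
top=P[:,2]>.078;y=top&(C[:,0]>C[:,2]+45)
A=P[top];print(len(A),A.min(0),A.max(0),np.median(A[:,2]));B=P[y];print(len(B),B.mean(0))
from scipy.optimize import least_squares
c=(A.min(0)+A.max(0))/2
print('mid',c,'totool',totool(c));
a=np.arctan2(B[:,1]-c[1],B[:,0]-c[0]);print('yellow',np.percentile(a,[5,50,95]),'tool yaw',np.arctan2(T[1,0],T[0,0]))
E
```

```text
[ 0.4807 -0.2399  0.126 ] [0.5202 0.854  0.0001] [-0.4849  0.4318  1.892  -0.      0.8156  0.0622] 3.1
670 [ 0.4653 -0.2557  0.0781] [ 0.4984 -0.2222  0.0876] 0.08480716171529207
93 [ 0.494  -0.2311  0.0846]
mid [ 0.4818 -0.239   0.0829] totool [0.0013 0.0006 0.043 ]
yellow [0.16   0.5882 0.9651] tool yaw 1.0236547366639015
```

View pics/w2.png

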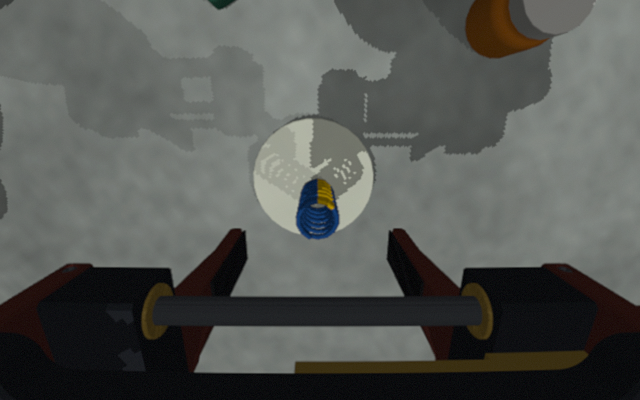

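Call:
{"method": "jog_arm", "body": {"offset": [[1, 0, 25], [0, 0, 25], [0, 0, 22], [0, 0, 15], [0, 0, 0], [0, 0, 0], [0, 0, 0], [0, 0, 0], [0, 0, 0], [0, 0, 0]], "turn": [0, 0, 0, 0, 0, 0, 0, 0, 0, 0], "jaw": [0, 0, 0, 0, 0, 255, 255, 255, 255, 255], "newtons": 20}}

```text
time_s: 4.15
tcp_pos: [0.4809, -0.2385, 0.0383]
tcp_rot: [0.871, 0.491, 0.0, 0.0]
contact_force: [-0.6, 0.4, -0.9]
finger_gap: 0.0514
```

Call:
{"method": "jog_arm", "body": {"offset": [[0, 0, 0], [0, 0, 0], [0, 0, 0], [0, 0, 0], [0, 0, -5], [0, 0, -25], [0, 0, -30], [0, 0, -30], [0, 0, -30], [0, 0, -30]], "turn": [0, 0, 0, 0, 0, 0, 0, 0, 0, 0], "jaw": [255, 255, 255, 255, 255, 255, 255, 255, 255, 255]}}

```text
time_s: 5.15
tcp_pos: [0.4801, -0.2381, 0.189]
tcp_rot: [0.871, 0.491, -0.0, -0.0]
contact_force: [-0.1, -0.1, -0.5]
finger_gap: 0.0337
```

Call:
{"method": "jog_arm", "body": {"offset": [[36, -14, 0], [36, -14, 0], [36, -14, 0], [36, -14, 0], [36, -14, 0], [36, -14, 0], [36, -14, 0], [36, -14, 0], [36, -14, 0], [0, 0, 0]], "turn": [0, 0, 0, 0, 0, 0, 0, 0, 0, 0], "jaw": [255, 255, 255, 255, 255, 255, 255, 255, 255, 255]}}

```text
time_s: 6.15
tcp_pos: [0.5413, 0.1077, 0.188]
tcp_rot: [0.87, 0.492, 0.001, -0.0]
contact_force: [0.0, -0.8, -1.1]
finger_gap: 0.034
```

```bash
python3 - <<'E'
from h import *
np.set_printoptions(precision=4,suppress=True)
p,T,s=tool();ci=env.camera_info('wrist')
im,d=env.grab_frame('wrist');save('w3.png',im);np.save('pics/w3.npy',d)
print(p,np.arctan2(T[1,0],T[0,0]),s['contact_force'])
for k,z in {'rod_seat':.05,'rod_tip':.128}.items():
  for r in env.pinpoint('wrist',k)[:2]: print(k,r['p'],r['uv'],atz(ci,r['uv'],z))
for z in (.05,.128): print(proj(ci,[.583,.171,z]))
im2,_=env.grab_frame('scene');save('s3.png',im2)
c2=env.camera_info('scene')
for k,z in {'rod_seat':.05,'rod_tip':.128}.items():
  for r in env.pinpoint('scene',k)[:2]: print('scene',k,r['p'],r['uv'],atz(c2,r['uv'],z))
u,v=map(int,proj(c2,[.583,.171,.1])); save('s3z.png',cv2.resize(im2[v-50:v+50,u-60:u+60],(720,600),interpolation=cv2.INTER_CUBIC))
u,v=map(int,proj(ci,[.583,.171,.1])); save('w3z.png',cv2.resize(im[max(0,v-50):v+50,u-60:u+60],(720,600),interpolation=cv2.INTER_CUBIC))
E
```

```text
[0.5413 0.1077 0.188 ] 1.0297115423717176 [ 0.0036 -0.7623 -1.1102]
rod_seat 0.58 [321.7, 118.4] [0.584  0.1686 0.05  ]
rod_tip 0.91 [323.3, 121.8] [0.583  0.1672 0.128 ]
rod_tip 0.47 [325.5, 215.6] [0.5465 0.1019 0.128 ]
[319.6539 116.7847]
[320.7065 117.4072]
scene rod_seat 0.79 [364.3, 242.3] [0.5883 0.1691 0.05  ]
```

View pics/w3.png

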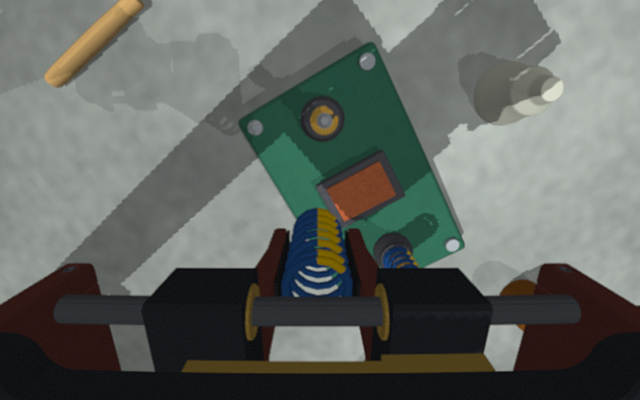

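View pics/w3z.png

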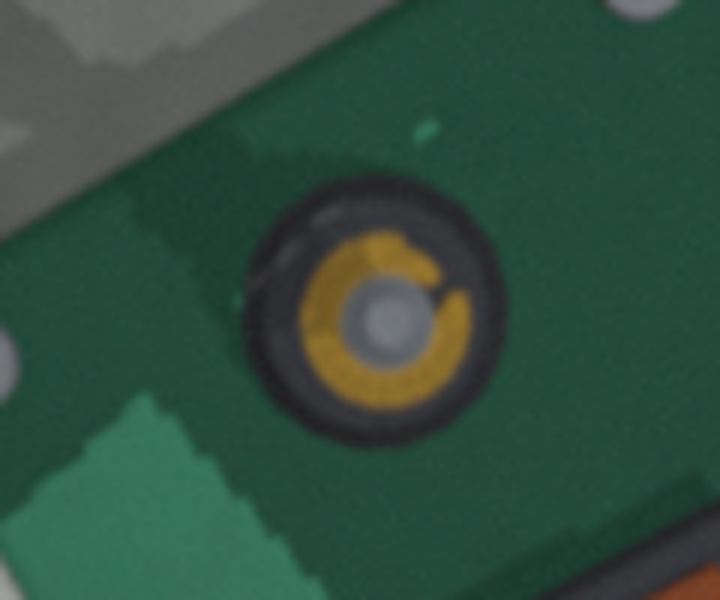

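View pics/s3z.png

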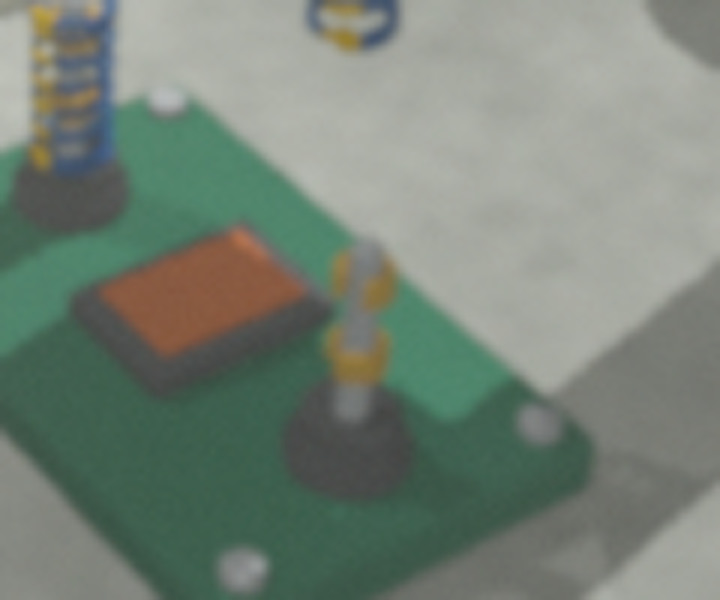

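```bash
python3 - <<'E'
from h import *
np.set_printoptions(precision=4,suppress=True,linewidth=180)
ci=env.camera_info('wrist');R=ci['R'];t=ci['t'];d=np.load('pics/w3.npy');im=cv2.imread('pics/w3.png')
P=[];C=[]
for v in range(85,155):
  for u in range(285,360):
    if d[v,u]>0: P.append(R.T@(und(ci,u,v)*d[v,u]-t));C.append(im[v,u])
P=np.array(P);C=np.array(C).astype(int)
A=P[(P[:,2]>.108)&(P[:,2]<.119)];B=P[P[:,2]>.122];L=P[(P[:,2]>.075)&(P[:,2]<.088)]
print('upper',len(A),A.min(0),A.max(0),(A.min(0)+A.max(0))/2);print('tip',len(B),B.mean(0));
S=P[(P[:,2]>.044)&(P[:,2]<.054)];print('seat',len(S),(S.min(0)+S.max(0))/2)
tip=(B.mean(0)+(A.min(0)+A.max(0))/2)/2
c=(A.min(0)+A.max(0))[:2]/2
print('lower visible',len(L))
for q in L: 
  e=q[:2]-c;print(np.hypot(*e).round(4),np.arctan2(e[1],e[0]).round(2),end=' | ')
print()
# polar
ang=np.arctan2(P[:,1]-c[1],P[:,0]-c[0]);r=np.hypot(P[:,0]-c[0],P[:,1]-c[1])
for a in np.arange(-1.6,2.4,.1):
  m=(abs(ang-a)<.07)&(r>.0075)&(r<.0125);print(round(a,2),np.sort(P[m][:,2].round(3)))
E
```

```text
upper 362 [0.5728 0.1521 0.1133] [0.5945 0.1743 0.1172] [0.5837 0.1632 0.1152]
tip 200 [0.5837 0.1634 0.1257]
seat 520 [0.5837 0.1632 0.0491]
lower visible 35
0.011 0.66 | 0.0101 0.63 | 0.0106 0.55 | 0.011 0.48 | 0.0088 0.78 | 0.009 0.69 | 0.0094 0.59 | 0.0098 0.51 | 0.0102 0.43 | 0.0108 0.37 | 0.0077 0.87 | 0.0079 0.75 | 0.0082 0.65 | 0.0086 0.55 | 0.009 0.46 | 0.0096 0.38 | 0.0101 0.31 | 0.0107 0.25 | 0.0069 0.85 | 0.0071 0.72 | 0.0074 0.61 | 0.0078 0.5 | 0.0084 0.4 | 0.0089 0.33 | 0.0095 0.25 | 0.0101 0.19 | 0.0108 0.13 | 0.0076 0.34 | 0.0082 0.26 | 0.0089 0.18 | 0.0096 0.12 | 0.0103 0.07 | 0.0077 0.17 | 0.0085 0.09 | 0.0091 0.04 | 
-1.6 [0.115 0.115 0.115 0.115 0.116 0.116 0.116 0.117]
-1.5 [0.115 0.115 0.115 0.115 0.116 0.116 0.116]
-1.4 [0.115 0.115 0.115 0.115 0.116 0.116]
-1.3 [0.114 0.115 0.115 0.116 0.116 0.117]
-1.2 [0.115 0.115 0.115 0.116 0.116 0.116 0.116 0.117]
-1.1 [0.115 0.115 0.116 0.116 0.116 0.116 0.117]
-1.0 [0.115 0.115 0.116 0.116 0.116 0.117 0.117]
-0.9 [0.114 0.115 0.115 0.115 0.115 0.116 0.116]
-0.8 [0.115 0.115 0.115 0.115 0.116 0.116 0.116]
-0.7 [0.115 0.1
[... 911 characters left out ...]
116 0.116 0.116 0.116 0.116]
1.2 [0.115 0.115 0.115 0.115 0.115 0.116 0.116 0.116 0.116 0.117]
1.3 [0.115 0.115 0.115 0.115 0.115 0.115 0.116 0.117]
1.4 [0.115 0.115 0.115 0.115 0.115 0.115 0.115 0.115 0.116]
1.5 [0.115 0.115 0.115 0.115 0.115 0.115 0.116]
1.6 [0.114 0.115 0.115 0.116 0.116 0.116 0.116 0.116]
1.7 [0.114 0.115 0.115 0.115 0.116 0.116 0.116]
1.8 [0.114 0.115 0.115 0.116 0.116 0.116 0.116]
1.9 [0.115 0.115 0.115 0.115 0.115 0.115 0.116 0.116 0.116 0.116]
2.0 [0.048 0.115 0.115 0.115 0.115 0.115 0.116 0.116 0.116]
2.1 [0.115 0.115 0.115 0.115 0.116 0.116 0.116 0.116]
2.2 [0.115 0.115 0.115 0.115 0.116 0.116 0.116 0.116 0.116]
2.3 [0.115 0.115 0.115 0.115 0.115 0.116 0.116 0.117]
```

```bash
cat > look.py <<'E'
from h import *
np.set_printoptions(precision=4,suppress=True,linewidth=180)
import sys
def cloud(name,box,tag):
    p,T,s=tool();ci=env.camera_info(name);im,d=env.grab_frame(name);save(tag+'.png',im)
    R=ci['R'];t=ci['t'];u0,v0,u1,v1=box;P=[];C=[];U=[]
    for v in range(v0,v1):
      for u in range(u0,u1):
        if d[v,u]>0: P.append(R.T@(und(ci,u,v)*d[v,u]-t));C.append(im[v,u]);U.append((u,v))
    return np.array(P),np.array(C).astype(int),np.array(U),p,T,s
def mid(A): return (A.min(0)+A.max(0))/2
E
python3 - <<'E'
from look import *
P,C,U,p,T,s=cloud('wrist',(230,60,400,310),'w4')
yaw=np.arctan2(T[1,0],T[0,0]);print(p,yaw,s['time_s'])
g=np.hypot(P[:,0]-.583,P[:,1]-.168)<.03
for lo,hi in((.109,.119),(.122,.135),(.04,.054)):
    A=P[g&(P[:,2]>lo)&(P[:,2]<hi)];print(len(A),mid(A),A.mean(0))
A=P[g&(P[:,2]>.109)&(P[:,2]<.119)];c=mid(A)[:2]
ang=np.arctan2(P[:,1]-c[1],P[:,0]-c[0]);r=np.hypot(P[:,0]-c[0],P[:,1]-c[1]);ring=g&(r>.0085)&(r<.0105)
low=ring&(P[:,2]<.09)&(P[:,2]>.07);up=ring&(P[:,2]>.105);se=ring&(P[:,2]<.06)
print('lower',ang[low].min(),ang[low].max(),'seat',np.sort(ang[se]));a=np.sort(ang[up]);i=np.argmax(np.diff(a));print('upper gap',a[i],a[i+1])
# spring in tool frame
Q=(P-p)@T
blue=(C[:,2]>C[:,0]+20);yel=C[:,0]>C[:,2]+45
m=(blue|yel)&(np.hypot(Q[:,0],Q[:,1])<.03)&(Q[:,2]>-.07)&(Q[:,2]<.04)
A=Q[m];print('spring tool',A.min(0),A.max(0))
t_=A[A[:,2]<A[:,2].min()+.006];print('top',len(t_),mid(t_))
E
```

```text
[0.5405 0.1028 0.1877] 1.024332099533694 6.45
366 [0.5841 0.1685 0.1145] [0.5826 0.1681 0.1157]
206 [0.5843 0.1685 0.1258] [0.5842 0.1685 0.1259]
624 [0.5838 0.168  0.0459] [0.584  0.1688 0.0481]
lower 0.028829994908942974 0.8285329469915153 seat [-0.2903 -0.1967 -0.109  -0.0642]
upper gap -0.17471190870326314 0.7900554333309903
spring tool [-0.0167 -0.017  -0.0495] [0.0169 0.0174 0.0246]
top 969 [ 0.0055  0.0003 -0.0466]
```

View pics/w4.png

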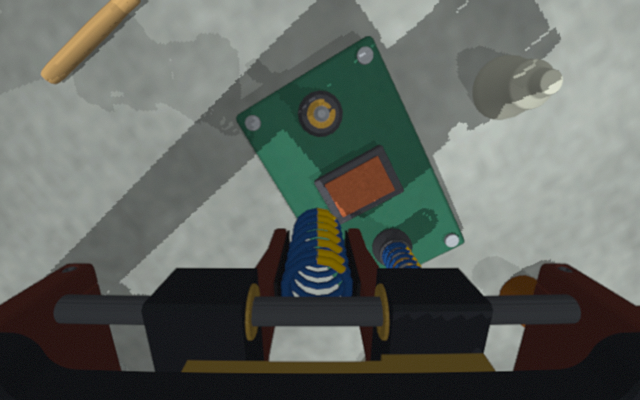

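Call:
{"method": "jog_arm", "body": {"offset": [[20, 1, 0], [30, 1, 0], [20, 1, 0], [9, 0, 0], [0, 0, 0], [0, 0, 10], [0, 0, 10], [0, 0, 8], [0, 0, 0], [0, 0, 0]], "turn": [0, 0, 0, 0, 0.13, 0.13, 0, 0, 0, 0], "jaw": [255, 255, 255, 255, 255, 255, 255, 255, 255, 255]}}

```text
time_s: 7.5
tcp_pos: [0.5842, 0.1697, 0.1595]
tcp_rot: [0.927, 0.374, -0.0, -0.0]
contact_force: [0.8, -0.2, -0.9]
finger_gap: 0.0336
```

```bash
python3 - <<'E'
from look import *
im,_=env.grab_frame('scene');save('s5.png',im);im3,_=env.grab_frame('top');save('t5.png',im3)
im2,_=env.grab_frame('wrist');save('w5.png',im2)
p,T,s=tool();yaw=np.arctan2(T[1,0],T[0,0]);print(p,yaw,s['time_s'],s['contact_force'],s['joint_positions'])
print('rod err tool',totool([.584,.1685,.128]))
c2=env.camera_info('scene');u,v=map(int,proj(c2,[.583,.171,.14])); save('s5z.png',cv2.resize(im[v-50:v+50,u-60:u+60],(720,600),interpolation=cv2.INTER_CUBIC))
for k in ('spring_mid','spring_tail','rod_tip'):
  for r in env.pinpoint('scene',k)[:1]: print(k,r['p'],r['uv'])
E
```

```text
[0.5847 0.17   0.1602] 0.7664188413234267 7.65 [ 0.7314  0.609  -1.3625] [ 0.2635  0.4749  1.7116 -0.      0.9543  1.0679]
rod err tool [-0.0016  0.0006  0.0322]
spring_mid 0.83 [370.3, 197.2]
spring_tail 0.82 [368.5, 212.1]
rod_tip 0.57 [368.4, 214.6]
```

View pics/s5z.png

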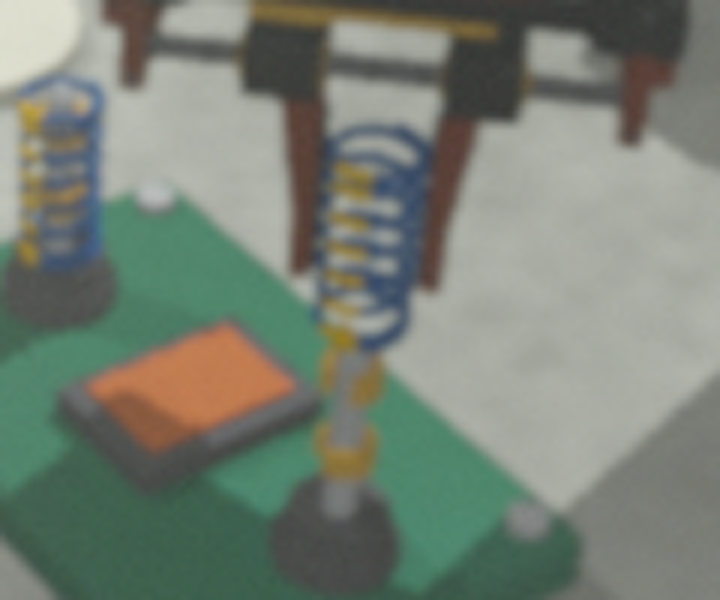

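View pics/w5.png

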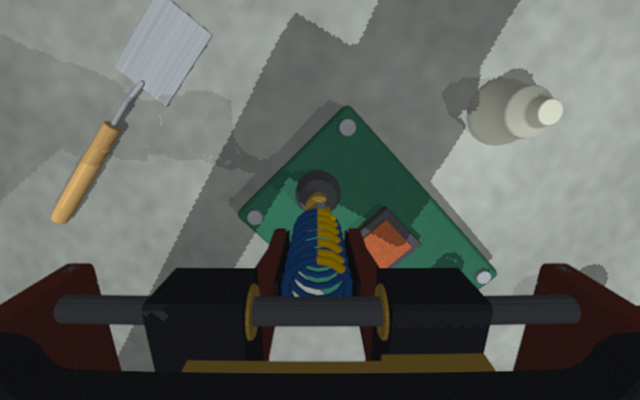

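Call:
{"method": "jog_arm", "body": {"offset": [[-1.5, 0.6, 0], [0, 0, 2], [0, 0, 3], [0, 0, 3], [0, 0, 3], [0, 0, 3], [0, 0, 2], [0, 0, 2], [0, 0, 2], [0, 0, 0]], "turn": [0, 0, 0, 0, 0, 0, 0, 0, 0, 0], "jaw": [255, 255, 255, 255, 255, 255, 255, 255, 255, 255]}}

```text
time_s: 8.8
tcp_pos: [0.5836, 0.1685, 0.1395]
tcp_rot: [0.928, 0.374, -0.0, -0.0]
contact_force: [-0.2, 0.5, -0.5]
finger_gap: 0.0335
```

Call:
{"method": "jog_arm", "body": {"offset": [[0, 0, 1], [0, 0, 1], [0, 0, 1], [0, 0, 1], [0, 0, 1], [0, 0, 0], [0, 0, 0], [0, 0, 0], [0, 0, 0], [0, 0, 0]], "turn": [0, 0, 0, 0, 0, 0, 0, 0, 0, 0], "jaw": [255, 255, 255, 255, 255, 255, 255, 255, 255, 255]}}

```text
time_s: 9.8
tcp_pos: [0.5838, 0.1686, 0.1348]
tcp_rot: [0.928, 0.374, 0.0, 0.0]
contact_force: [-0.5, 0.7, -0.6]
finger_gap: 0.0336
```

Call:
{"method": "jog_arm", "body": {"offset": [[0, 0, 2], [0, 0, 2], [0, 0, 2], [0, 0, 2], [0, 0, 2], [0, 0, 2], [0, 0, 2], [0, 0, 2], [0, 0, 2], [0, 0, 0]], "turn": [0, 0, 0, 0, 0, 0, 0, 0, 0, 0], "jaw": [255, 255, 255, 255, 255, 255, 255, 255, 255, 255]}}

```text
time_s: 10.8
tcp_pos: [0.5835, 0.1685, 0.1164]
tcp_rot: [0.928, 0.374, -0.0, -0.0]
contact_force: [0.2, 0.1, -1.0]
finger_gap: 0.0337
```

Call:
{"method": "jog_arm", "body": {"offset": [[0, 0, 0], [0, 0, 0], [0, 0, 0], [0, 0, 0], [0, 0, 0], [0, 0, 0], [0, 0, 0], [0, 0, 0], [0, 0, 0], [0, 0, 0]], "turn": [0.1, 0.1, 0.1, 0.1, 0.1, 0.1, 0.1, 0.07, 0, 0], "jaw": [255, 255, 255, 255, 255, 255, 255, 255, 255, 255]}}

```text
time_s: 11.8
tcp_pos: [0.5838, 0.1686, 0.1169]
tcp_rot: [1.0, -0.001, 0.0, -0.0]
contact_force: [-0.3, -0.8, -1.6]
finger_gap: 0.0341
```

```bash
python3 - <<'E'
from look import *
im,_=env.grab_frame('scene');save('s6.png',im)
p,T,s=tool();yaw=np.arctan2(T[1,0],T[0,0]);print(p,yaw,s['time_s'],s['contact_force'],s['moment'],s['joint_positions'])
print('rod err tool',totool([.584,.1685,.128]))
c2=env.camera_info('scene');u,v=map(int,proj(c2,[.583,.171,.11])); save('s6z.png',cv2.resize(im[v-50:v+50,u-60:u+60],(720,600),interpolation=cv2.INTER_CUBIC))
E
```

```text
[0.5838 0.1686 0.1168] -0.0024176350940323167 11.85 [ 0.2785 -0.0857 -0.0781] [0.0199 0.0197 0.0072] [ 0.2615  0.5324  1.7366 -0.      0.8725  1.8347]
rod err tool [ 0.0002  0.0001 -0.0112]
```

View pics/s6z.png

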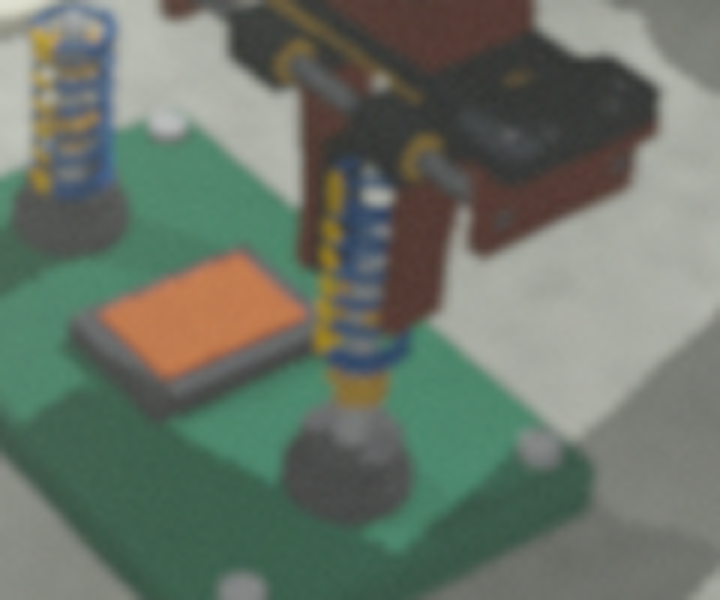

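Call:
{"method": "jog_arm", "body": {"offset": [[0, 0, 2], [0, 0, 3], [0, 0, 3], [0, 0, 2], [0, 0, 1], [0, 0, 1], [0, 0, 1], [0, 0, 0], [0, 0, 0], [0, 0, 0]], "turn": [0, 0, 0, 0, 0, 0, 0, 0, 0, 0], "jaw": [255, 255, 255, 255, 255, 255, 255, 255, 255, 255]}}

```text
time_s: 12.85
tcp_pos: [0.5838, 0.1686, 0.1039]
tcp_rot: [1.0, -0.002, 0.0, -0.0]
contact_force: [0.2, -1.0, -0.9]
finger_gap: 0.034
```

Call:
{"method": "jog_arm", "body": {"offset": [[0, 0, 1], [0, 0, 1], [0, 0, 1], [0, 0, 1], [0, 0, 0], [0, 0, 0], [0, 0, 0], [0, 0, 0], [0, 0, 0], [0, 0, 0]], "turn": [0, 0, 0, 0, 0, 0, 0, 0, 0, 0], "jaw": [255, 255, 255, 255, 255, 255, 255, 255, 255, 255]}}

```text
time_s: 13.85
tcp_pos: [0.5837, 0.1686, 0.0998]
tcp_rot: [1.0, -0.002, 0.0, -0.0]
contact_force: [0.4, 0.2, -2.2]
finger_gap: 0.0339
```

Call:
{"method": "jog_arm", "body": {"offset": [[0, 0, 2], [0, 0, 2], [0, 0, 2], [0, 0, 2], [0, 0, 3], [0, 0, 3], [0, 0, 3], [0, 0, 2], [0, 0, 1], [0, 0, 0]], "turn": [0, 0, 0, 0, 0, 0, 0, 0, 0, 0], "jaw": [255, 255, 255, 255, 255, 255, 255, 255, 255, 255]}}

```text
time_s: 14.85
tcp_pos: [0.5836, 0.1686, 0.0796]
tcp_rot: [1.0, -0.002, -0.0, 0.0]
contact_force: [-0.1, -0.0, -1.3]
finger_gap: 0.0338
```

Call:
{"method": "jog_arm", "body": {"offset": [[0, 0, 1], [0, 0, 1], [0, 0, 0.5], [0, 0, 0.5], [0, 0, 0.5], [0, 0, 0], [0, 0, 0], [0, 0, 0], [0, 0, 0], [0, 0, 0]], "turn": [0, 0, 0, 0, 0, 0, 0, 0, 0, 0], "jaw": [255, 255, 255, 255, 255, 255, 255, 255, 255, 255]}}

```text
time_s: 15.85
tcp_pos: [0.5837, 0.1686, 0.0763]
tcp_rot: [1.0, -0.002, 0.0, -0.0]
contact_force: [0.4, 0.4, -0.8]
finger_gap: 0.0336
```

```bash
python3 - <<'E'
from look import *
im,_=env.grab_frame('scene');save('s7.png',im)
p,T,s=tool();print(p,s['time_s'],s['contact_force'])
c2=env.camera_info('scene');u,v=map(int,proj(c2,[.583,.171,.09])); save('s7z.png',cv2.resize(im[v-50:v+50,u-60:u+60],(720,600),interpolation=cv2.INTER_CUBIC))
E
```

```text
[0.5837 0.1686 0.0763] 15.9 [-0.7764 -0.8614 -1.3231]
```

View pics/s7z.png

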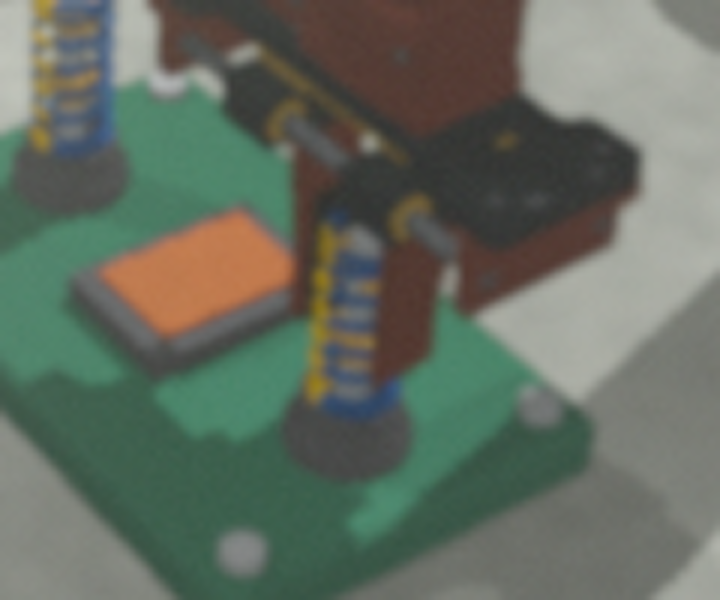

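Call:
{"method": "jog_arm", "body": {"offset": [[0, 0, 0.4], [0, 0, 0], [0, 0, 0.3], [0, 0, 0], [0, 0, 0.3], [0, 0, 0], [0, 0, 0], [0, 0, 0], [0, 0, 0], [0, 0, 0]], "turn": [0, 0, 0, 0, 0, 0, 0, 0, 0, 0], "jaw": [255, 255, 255, 255, 255, 255, 255, 255, 255, 255]}}

```text
time_s: 16.9
tcp_pos: [0.5838, 0.1686, 0.0759]
tcp_rot: [1.0, -0.002, 0.0, -0.0]
contact_force: [-2.0, 0.1, 5.8]
finger_gap: 0.0338
```

Call:
{"method": "jog_arm", "body": {"offset": [[0, 0, -0.5], [0, 0, 0], [0, 0, 0], [0, 0, 0], [0, 0, 0], [0, 0, 0], [0, 0, 0], [0, 0, 0], [0, 0, 0], [0, 0, 0]], "turn": [0, 0, 0, 0, 0, 0, 0, 0, 0, 0], "jaw": [255, 255, 120, 60, 20, 0, 0, 0, 0, 0]}}

```text
time_s: 17.9
tcp_pos: [0.5837, 0.1686, 0.0758]
tcp_rot: [1.0, -0.002, -0.0, -0.0]
contact_force: [0.2, 0.8, 0.9]
finger_gap: 0.0875
```

Call:
{"method": "jog_arm", "body": {"offset": [[0, 0, -5], [0, 0, -10], [0, 0, -15], [0, 0, -20], [0, 0, -20], [0, 0, -20], [-10, 0, -20], [-20, 0, 0], [-20, 0, 0], [0, 0, 0]], "turn": [0, 0, 0, 0, 0, 0, 0, 0, 0, 0], "jaw": [0, 0, 0, 0, 0, 0, 0, 0, 0, 0]}}

```text
time_s: 18.9
tcp_pos: [0.5319, 0.1687, 0.1872]
tcp_rot: [1.0, -0.002, -0.0, -0.0]
contact_force: [0.1, 0.2, 0.6]
finger_gap: 0.0878
```

```bash
python3 - <<'E'
from look import *
im,_=env.grab_frame('scene');save('s8.png',im)
P,C,U,p,T,s=cloud('wrist',(230,40,420,260),'w8');print(p,s['time_s'],s['finger_gap'],s['contact_force'])
blue=(C[:,2]>C[:,0]+20);yel=C[:,0]>C[:,2]+45
g=np.hypot(P[:,0]-.584,P[:,1]-.1685)<.03
A=P[g&(blue|yel)&(P[:,2]>.06)];print('spring',A.min(0),A.max(0));B=A[A[:,2]>A[:,2].max()-.008];print('top',mid(B),len(B))
c2=env.camera_info('scene');u,v=map(int,proj(c2,[.583,.171,.09])); save('s8z.png',cv2.resize(im[v-50:v+50,u-60:u+60],(720,600),interpolation=cv2.INTER_CUBIC))
Z={'jar':0,'bell':0,'spatula':0}
for k in Z:
  for r in env.pinpoint('scene',k)[:1]: print(k,r['uv'],atz(c2,r['uv'],0))
E
```

```text
[0.5335 0.1689 0.1872] 18.95 0.08760851912170427 [-0.4016  0.2947 -0.4676]
spring [0.5675 0.1524 0.0662] [0.6007 0.185  0.1263]
top [0.5838 0.1687 0.1223] 586
jar [243.7, 196.0] [ 0.693 -0.184  0.   ]
bell [267.4, 272.0] [0.7802 0.0829 0.    ]
spatula [369.0, 213.5] [0.4732 0.0559 0.    ]
```

View pics/s8z.png

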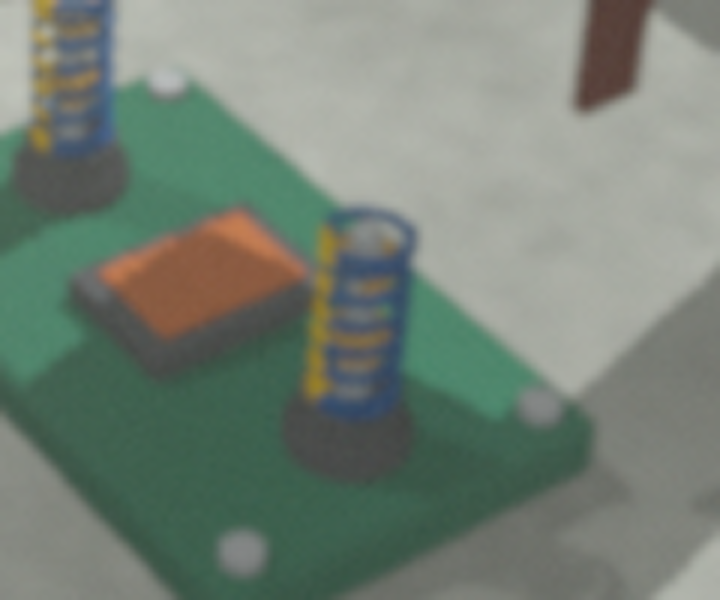

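View pics/w8.png

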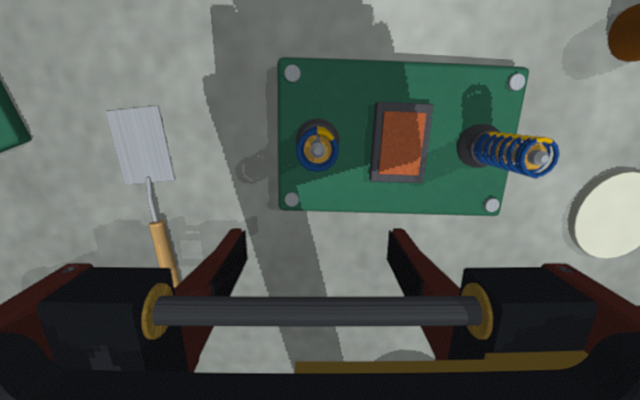

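```bash
python3 -c "
from plant import env
print(env.close_job())"
```

```text
the job is handed in; nothing more can be done
None
```

The blue spring is on the bare rod, down on its seat and released. I handed the job in at about 19 s of the 61 s allowed, but the hand-in gives no verdict.

**How it went:** I picked the spring off the bat with a 20 N grip. The wrist camera's depth showed the upper collar notch at about +0.31 rad and the lower one at about −0.46 rad from world x. I lined the tail up with the upper notch, lowered it through, twisted −0.77 rad between the collars, and lowered it to the seat. It never snagged. The only clear contact was about 6 N, at the height I expected for the seat.

**Last checks:**
- **Spring:** the wrist depth puts the centre of its top at (0.5838, 0.1687), against the rod at (0.584, 0.1685). Its top edge reads 0.126 m, and 0.125 m means fully home. The scene picture shows it upright.
- **Gripper:** it is fully open, clear of the spring, and feels no force.
- **Jar and bell:** the detector puts both within about 9 mm of where they began, which is about its own accuracy.
- **Spatula:** the last detection failed by marking the press instead. I judged it only by eye in the last wrist picture, where it is lying flat to the left of the press. The arm was never near it.

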